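Pack the manicure caddy

TASK

Pack the wooden caddy for the next client: stand the square polish bottle upright in the square well and the small jar upright in the round well, lay the nail buffer in the long well and lay the tape roll flat over the post, each fully down on the floor of its insert. Leave the round polish bottle and the large jar standing where they are, and let go of everything.

Things in the scene. Friction and masses are not known exactly. Their poses are not given: they have to be found in the camera images.
- square_bottle: Nail-polish bottle with a SQUARE dark red glass body 30 x 30 x 38 mm and a round black cap 15 mm in diameter from 42 to 78 mm above its foot; 78 mm tall in all, about 60 g. Stands upright and loose. Origin at the centre of its underside, z up, x and y square to its sides.
- round_bottle: Look-alike that does not belong: nail-polish bottle with a ROUND dark red glass body 34 mm in diameter and 38 mm high, same black cap, 78 mm tall. Stands upright and loose. Origin at the centre of its underside, z up.
- small_jar: The SMALL gel jar: clear base and white screw lid, 44 mm in diameter, 38 mm tall, straight-sided, about 50 g. Stands upright and loose. Origin at the centre of its underside, z up.
- large_jar: Look-alike that does not belong: the LARGE gel jar, same make and height (38 mm) but 62 mm in diameter. Stands upright and loose. Origin at the centre of its underside, z up.
- buffer: Nail buffer: a white bar with grey faces, 90 mm long (x) by 28 x 28 mm, about 30 g, lying loose. Origin at its middle (14 mm above the table as it lies); x along its length. Either end and any long face will do.
- tape_roll: Roll of yellowish tape lying flat, a ring of 56 mm outer and 40 mm inner diameter, 22 mm high, about 50 g, rigid and loose. Origin at the centre of its underside, z up (the ring's axis).
- square_well: Insert with a SQUARE well, 48 x 48 mm inside, walls 3 mm thick up to 30 mm above the origin, central: place of the square bottle. One of four grey-and-white inserts fixed in a row along y, in any order, 72 mm apart, in a wooden caddy (130 x 300 mm, rim 16 mm over the table). Plate 116 (x) x 70 mm (y), its top 4 mm over the origin, which is the centre of its underside, 6 mm over the table.
- round_well: Insert with a ROUND well, 62 mm inside diameter, wall 3 mm thick up to 22 mm above the origin, central: place of the small jar. One of four grey-and-white inserts fixed in a row along y, in any order, 72 mm apart, in a wooden caddy (130 x 300 mm, rim 16 mm over the table). Plate 116 (x) x 70 mm (y), its top 4 mm over the origin, which is the centre of its underside, 6 mm over the table.
- long_well: Insert with a LONG well, 108 (x) x 46 mm (y) inside, walls 3 mm thick, up to 16 mm above the origin, central: place of the buffer. One of four grey-and-white inserts fixed in a row along y, in any order, 72 mm apart, in a wooden caddy (130 x 300 mm, rim 16 mm over the table). Plate 116 (x) x 70 mm (y), its top 4 mm over the origin, which is the centre of its underside, 6 mm over the table.
- post_insert: Insert with an upright POST 18 mm in diameter, its rounded top 25 mm above the origin, central: place of the tape roll. One of four grey-and-white inserts fixed in a row along y, in any order, 72 mm apart, in a wooden caddy (130 x 300 mm, rim 16 mm over the table). Plate 116 (x) x 70 mm (y), its top 4 mm over the origin, which is the centre of its underside, 6 mm over the table.
Mind the look-alikes: they are no part of the job. Several things look just like the tape_roll: the one meant starts farthest from the robot's base.

How it is judged:
By the outcome, as a careful person would: the job done as asked, in the order asked, and still so for the second after the job is handed in, with the robot touching nothing.
It also fails if it takes over 120 s, if anything falls off the work surface, if the arm or the gripper's body presses on something with over 40 N, if the wrist force passes 120 N, or if a joint passes its speed limit or range.

ROBOT

A 7-joint arm with a two-finger parallel gripper is mounted at the origin on the work surface. World frame = base frame: x ahead of the robot, y to its left, z up, the work surface at z = 0. Lengths are in m, angles in rad, forces in N, time in s.
With the tool pointing down it reaches from about 0.425 to 0.95 m from the base axis. Payload 4.7 kg.
Tool frame: the origin (TCP) lies on the centre line of the jaws, within the pads' length; the fingertips stand robot.nose_length ahead of it and the grasp point (between the pads) lies 8 mm behind it (robot.nose_length is the distance from the TCP to the fingertips, in m); z points along the fingers, x is the direction in which the jaws open and shut, and the axes are right-handed (so a half turn about z gives the same grasp; the last joint's range is limited). The gripper opens to 85 mm and grips with 20 to 120 N. Pads are 22 mm wide; open, the fingers measure 114 mm over their backs; the gripper's body (76 mm by 85 mm) begins 54 mm behind the grasp point. The pads swing forward as they close: fully open they stand 13 mm farther back than shut.
Start: joints at [1.178, 0.469, -0.049, 1.532, 0.024, 1.141, -0.082], TCP at [0.24, -0.631, 0.242] pointing down, gripper open.
Joint ranges: [-2.59, 2.59], [-0.33, 1.99], [-1.39, 1.29], [0.1, 2.45], [-1.04, 4.18], [0.21, 1.99], [-2.66, 2.66]. Speed limits (rad/s): [2.57, 2.57, 3.14, 3.14, 3.14, 3.14, 3.14].

INTERFACE

Orientations are given as [roll, pitch, yaw] about the fixed x, y, z axes, in that order (R = Rz(yaw) Ry(pitch) Rx(roll)).
In Python, from plant import robot gives the robot as it stands. Calls block until the motion is done:
- robot.goto(position, orientation): joint-space move of the TCP to a pose.
- robot.move_straight(position, vel=0.15, attitude=None, contact_N=None): straight line of the TCP; attitude=None keeps the orientation; vel is the mean speed in m/s. With contact_N (N) it stops when the force on the tool has changed by that much, and returns True; else False.
- robot.move_joints(angles): joint-space move.
- robot.grip(opening, strength=None): opening from 0.0 (shut) to 1.0 (fully open); strength is the grip in N (None keeps the last); returns when the fingers have stopped.
- robot.sleep(seconds).
- robot.inverse_kinematics(position, orientation): joint angles nearest the present ones, or None.
- robot.sense(): the state.
- robot.grab_frame(name): name is "scene" or "side" or "wrist"; returns a dict with "image" (384x512x3 uint8, red, green, blue), "range_z" (384x512 float32, m along the optical axis (not along the pixel's ray), 0 where there is no reading), "fx", "fy", "cx", "cy" (pixels), "R" (3x3) and "t" (3): a world point X has camera coordinates R X + t. Camera axes: x right, y down, z forward; pixel columns grow to the right and rows downward; lengths in m; the calibration is good to about 2 mm. A picture is of the moment at which its call begins.
A pose or a line that the arm cannot do raises robot.IKError and nothing moves.
- robot.close_job(): hands the job in, once; it reports no verdict.
The state is a dict: "t": time; "joint_pos": joint angles; "joint_velocities": joint speeds; "effort": joint torques, N m; "tcp_pos": TCP position; "tcp_rot": TCP orientation; "wrist_force": force on the tool from outside, world axes, zero at the start; "torque": the same for the moment, N m; "opening": opening from 0.0 (shut) to 1.0 (fully open).
Only numpy, scipy, OpenCV 4.12 (cv2) and the standard library are available. Lean on these libraries where they do the work, as an engineer would, in place of code of your own. Each camera call takes 0.05 s, during which the arm holds its last target. There are 200 camera calls.

## Working session

There is one attempt and no reset: what is moved stays moved. The work goes in short steps, each a Python script; the robot and the scene stay as the last script left them, time stands still between calls to the robot, and variables do not carry over. Pictures are saved under pics/ and viewed, about 12 in all and at most 16, crops included, and the job is handed in when it is done.

```bash
mkdir -p pics; ls; python3 - <<'E'
from plant import robot
import cv2,numpy as np
print(robot.nose_length, robot.sense())
ims=[]
for n in("scene","side","wrist"):
    f=robot.grab_frame(n); cv2.imwrite(f"pics/{n}0.png",f["image"][:,:,::-1]); np.savez(f"{n}0.npz",**f)
    print(n,f["fx"],f["cx"],(-f["R"].T@f["t"]).round(3),f["R"][2].round(2))
E
```

```text
pics
0.011 {'t': 0.0, 'joint_pos': array([ 1.17811102,  0.4694616 , -0.04859091,  1.53366758,  0.02410188,
        1.14099791, -0.08233157]), 'joint_velocities': array([ 1.99486345e-04, -1.27039507e-03,  6.54396485e-04, -3.65306314e-04,
        9.31072512e-04,  4.52237260e-04,  1.17151382e-05]), 'effort': array([ 2.37001041e-04, -5.10302067e+01, -4.68238781e-02, -2.37711418e+01,
        1.06235017e-02,  7.53489527e-03, -8.09953320e-06]), 'tcp_pos': array([ 0.23998744, -0.63030814,  0.24125895]), 'tcp_rot': array([ 3.14151836e+00,  1.94731919e-03, -1.20701443e+00]), 'wrist_force': array([-0.3898465 ,  0.10327119,  0.19098305]), 'torque': array([0.01483032, 0.01277315, 0.00611122]), 'opening': 1.0023617019092363}
scene 493.76349379993337 256.1763101753853 [1.112 0.613 0.745] [-0.57 -0.56 -0.61]
side 414.18540088176246 263.58820497703834 [0.223 0.79  0.757] [ 0.24 -0.72 -0.66]
wrist 281.98033296676067 257.72399176167573 [ 0.312 -0.603  0.373] [-0.29 -0.11 -0.95]
```

View pics/scene0.png

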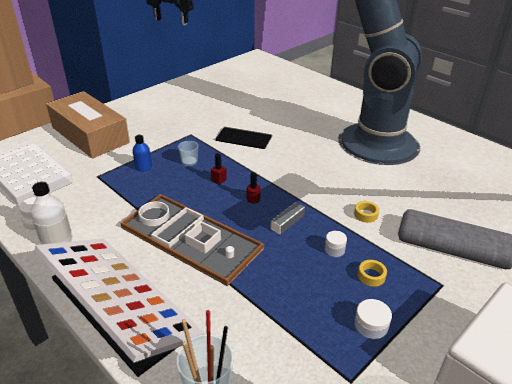

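View pics/side0.png

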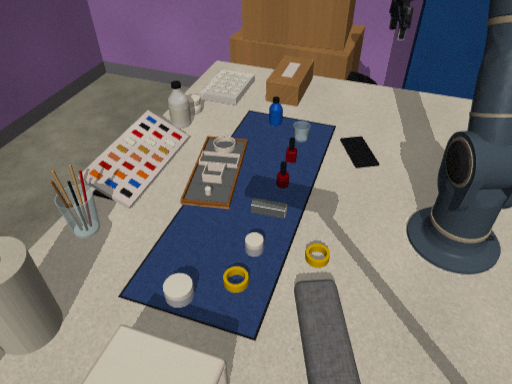

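The scene view shows bottles at (219,170) and (253,188), rings at (367,212) and (372,272), small jar at (336,243), large jar at (373,318) and buffer at (288,218). The caddy, from left to right, holds the round, long and square wells, then the post. I'll build an orthographic top view from both depth cameras.

```bash
cat > h.py <<'E'
import numpy as np, cv2
def cloud(f):
    z=np.asarray(f["range_z"]); v,u=np.mgrid[:z.shape[0],:z.shape[1]]
    P=np.stack([(u-f["cx"])/f["fx"]*z,(v-f["cy"])/f["fy"]*z,z],-1)
    W=(P-f["t"])@f["R"]; W[z==0]=np.nan
    return W
def ortho(fs,x0,x1,y0,y1,res,zmin=-.02,zmax=.2):
    H=int((x1-x0)/res);Wd=int((y1-y0)/res)
    im=np.full((H,Wd,3),128,np.uint8);best=np.full((H,Wd),-9.)
    for f in fs:
        W=cloud(f).reshape(-1,3);C=np.asarray(f["image"]).reshape(-1,3)
        k=(W[:,2]>zmin)&(W[:,2]<zmax)&(W[:,0]>x0)&(W[:,0]<x1)&(W[:,1]>y0)&(W[:,1]<y1)
        W,C=W[k],C[k]; o=np.argsort(W[:,2]);W,C=W[o],C[o]
        r=((x1-W[:,0])/res).astype(int).clip(0,H-1);c=((y1-W[:,1])/res).astype(int).clip(0,Wd-1)
        m=W[:,2]>best[r,c]; im[r[m],c[m]]=C[m][:,::-1]; best[r[m],c[m]]=W[m,2]
    return im,best
E
python3 - <<'E'
from h import *
fs=[dict(np.load(n+"0.npz")) for n in("scene","side")]
im,b=ortho(fs,.3,.95,-.5,.45,.0012); print(im.shape); cv2.imwrite("pics/top0.png",im)
for n,f,px in(("scene",fs[0],[(219,175),(253,192),(367,208),(372,268),(336,237),(373,308),(288,212),(154,213),(203,236),(230,253),(220,157),(254,179)]),("side",fs[1],[(291,157),(283,182),(318,246),(236,271),(254,239),(178,284),(269,206)])):
    W=cloud(f)
    for u,v in px: print(n,u,v,W[v,u].round(3), np.linalg.norm(W[v,u,:2]).round(3))
# above-table blobs
for n,f in zip("AB",fs):
    W=cloud(f); m=((W[...,2]>.009)&(W[...,2]<.15)&(W[...,0]>.25)&(W[...,0]<.95)&(np.abs(W[...,1])<.5)).astype(np.uint8)
    k,l,s,c=cv2.connectedComponentsWithStats(m)
    for i in range(1,k):
        if s[i,4]>60:
            p=W[l==i]; z=np.percentile(p[:,2],97); t=p[p[:,2]>z-.006]
            print(n,c[i].round(),"n",s[i,4],"zmax",z.round(4),"top mid",((t.min(0)+t.max(0))/2)[:2].round(3),"ext",np.ptp(t,0)[:2].round(3))
E
```

```text
(541, 791, 3)
scene 219 175 [ 0.466 -0.159  0.028] 0.492
scene 253 192 [ 0.46  -0.044  0.035] 0.462
scene 367 208 [0.279 0.159 0.005] 0.321
scene 372 268 [0.432 0.28  0.003] 0.515
scene 336 237 [0.442 0.189 0.035] 0.481
scene 373 308 [0.546 0.354 0.038] 0.651
scene 288 212 [0.448 0.057 0.028] 0.452
scene 154 213 [ 0.658 -0.168  0.011] 0.679
scene 203 236 [ 0.625 -0.032  0.008] 0.626
scene 230 253 [0.627 0.058 0.021] 0.629
scene 220 157 [ 0.457 -0.164  0.076] 0.485
scene 254 179 [ 0.45  -0.051  0.065] 0.453
side 291 157 [ 0.452 -0.158  0.024] 0.479
side 283 182 [ 0.442 -0.041  0.024] 0.444
side 318 246 [0.301 0.149 0.021] 0.335
side 236 271 [0.457 0.271 0.013] 0.531
side 254 239 [0.443 0.19  0.038] 0.482
side 178 284 [0.551 0.358 0.038] 0.657
side 269 206 [0.448 0.064 0.027] 0.452
A [106. 135.] n 1122 zmax 0.0806 top mid [ 0.579 -0.489] ext [0.117 0.021]
A [141. 153.] n 479 zmax 0.0946 top mid [ 0.562 -0.354] ext [0.021 0.019]
A [188. 151.] n 381 zmax 0.0502 top mid [ 0.457 -0.293] ext [0.053 0.062]
A [218. 169.] n 277 zmax 0.0766 top mid [ 0.456 -0.173] ext [0.014 0.018]
A [115. 286.
[... 890 characters left out ...]
 0.0336 top mid [ 0.649 -0.063] ext [0.087 0.249]
B [291. 151.] n 186 zmax 0.0766 top mid [ 0.456 -0.173] ext [0.013 0.013]
B [283. 176.] n 213 zmax 0.0771 top mid [ 0.448 -0.055] ext [0.015 0.014]
B [269. 207.] n 435 zmax 0.0291 top mid [0.45 0.06] ext [0.09  0.033]
B [254. 243.] n 354 zmax 0.0391 top mid [0.444 0.191] ext [0.043 0.044]
B [317. 254.] n 306 zmax 0.0228 top mid [0.298 0.168] ext [0.055 0.058]
B [ 47. 295.] n 425 zmax 0.1465 top mid [0.754 0.486] ext [0.022 0.028]
B [235. 278.] n 332 zmax 0.0229 top mid [0.451 0.29 ] ext [0.055 0.056]
B [178. 289.] n 801 zmax 0.0391 top mid [0.552 0.36 ] ext [0.061 0.062]
B [311. 313.] n 1947 zmax 0.0412 top mid [0.283 0.345] ext [0.066 0.196]
```

View pics/top0.png

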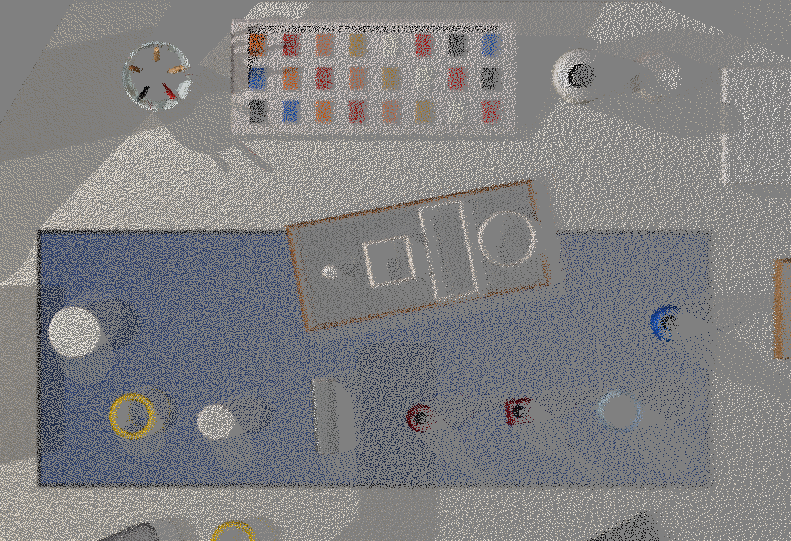

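```bash
python3 - <<'E'
from h import *
from scipy.optimize import least_squares
fs=[dict(np.load(n+"0.npz")) for n in("scene","side")]
for n,f in zip(("scene","side"),fs):
    W=cloud(f); I=f["image"].astype(int)
    def sel(x,y,r,z0,z1): return (np.hypot(W[...,0]-x,W[...,1]-y)<r)&(W[...,2]>z0)&(W[...,2]<z1)
    c=sel(.65,-.063,.19,.0125,.05); R=cv2.minAreaRect(W[c][:,:2].astype(np.float32)*1000); print(n,"caddy",R)
    w=R[1]; a=np.deg2rad(R[2] if w[0]<w[1] else R[2]-90) ; C=np.array(R[0])/1000
    Q=np.array([[np.cos(a),-np.sin(a)],[np.sin(a),np.cos(a)]])
    L=(W[...,:2]-C)@Q   # caddy frame
    print(" yaw",np.rad2deg(a).round(2))
    for k,nm,z0 in((-1.5,"round",.0245),(-.5,"long",.0185),(.5,"square",.031),(1.5,"post",.024)):
        m=c&(np.abs(L[...,1]-k*.072)<.036)&(np.abs(L[...,0])<.06)&(W[...,2]>z0); p=L[m]
        lo,hi=np.percentile(p,1,0),np.percentile(p,99,0); mid=(lo+hi)/2
        print("  ",nm,m.sum(),"mid",mid.round(4),"ext",(hi-lo).round(4),"zmax",np.nanmax(W[m][:,2]).round(4),"world",(C+Q@mid).round(4),"nominal",(C+Q@[0,k*.072]).round(4))
    for nm,x,y,z0,z1 in(("bottleSq",.456,-.173,.030,.042),("bottleRd",.448,-.055,.030,.042),("buffer",.45,.06,.024,.035)):
        m=sel(x,y,.055,z0,z1); print("  ",nm,m.sum(),cv2.minAreaRect(W[m][:,:2].astype(np.float32)*1000))
    for nm,x,y,z0,r in(("jar",.443,.191,.034,.022),("ring",.450,.290,.018,.028)):
        p=W[sel(x,y,.04,z0,.045)][:,:2].astype(np.float32)*1000; print("  ",nm,cv2.minEnclosingCircle(p), ((p.min(0)+p.max(0))/2))
    p=W[sel(.456,-.173,.02,.06,.09)][:,:2]*1000;print("  cap",p.min(0),p.max(0))
S=fs[0]["image"]; crops=[S[v-40:v+40,u-40:u+40] for u,v in((219,170),(253,188))]+[S[200:300,330:410]]
crops=[cv2.resize(x,(260,int(260*x.shape[0]/80)),interpolation=2)[:260+65] for x in crops]
cv2.imwrite("pics/crop.png",np.hstack([cv2.copyMakeBorder(x,0,325-x.shape[0],0,5,0) for x in crops])[:,:,::-1])
E
```

```text
scene caddy ((649.5877685546875, -51.6077880859375), (375.8963317871094, 302.91497802734375), 11.39332389831543)
 yaw -78.61Traceback (most recent call last):
  File "<stdin>", line 14, in <module>
    return _quantile_unchecked(
        a, q, axis, out, overwrite_input, method, keepdims, weights)
    return _ureduce(a,
                    func=_quantile_ureduce_func,
    ...<5 lines>...
                    overwrite_input=overwrite_input,
                    method=method)
    r = func(a, **kwargs)
    result = _quantile(arr,
                       quantiles=q,
    ...<2 lines>...
                       out=out,
                       weights=wgt)
    slices_having_nans = np.isnan(arr[-1, ...])
                                  ~~~^^^^^^^^^
IndexError: index -1 is out of bounds for axis 0 with size 0
```

```bash
cat > m.py <<'E'
from h import *
fs=[dict(np.load(n+"0.npz")) for n in("scene","side")]
for n,f in zip(("scene","side"),fs):
    W=cloud(f); I=f["image"].astype(int)
    def sel(x,y,r,z0,z1): return (np.hypot(W[...,0]-x,W[...,1]-y)<r)&(W[...,2]>z0)&(W[...,2]<z1)
    c=sel(.65,-.063,.19,.009,.05)
    k,l,s,_=cv2.connectedComponentsWithStats(c.astype(np.uint8)); c=l==1+s[1:,4].argmax()
    R=cv2.minAreaRect(W[c][:,:2].astype(np.float32)*1000); print(n,"caddy",R)
    a=np.deg2rad((R[2]+45)%90-45) ; C=np.array(R[0])/1000
    Q=np.array([[np.cos(a),-np.sin(a)],[np.sin(a),np.cos(a)]])
    L=(W[...,:2]-C)@Q   # caddy frame
    print(" yaw",np.rad2deg(a).round(2))
    for k,nm,z0 in((-1.5,"round",.0245),(-.5,"long",.0185),(.5,"square",.031),(1.5,"post",.024)):
        m=c&(np.abs(L[...,1]-k*.072)<.036)&(np.abs(L[...,0])<.06)&(W[...,2]>z0); p=L[m]
        if len(p)==0: print(nm,"none");continue
        lo,hi=np.percentile(p,1,0),np.percentile(p,99,0); mid=(lo+hi)/2
        print("  ",nm,m.sum(),"mid",mid.round(4),"ext",(hi-lo).round(4),"zmax",np.nanmax(W[m][:,2]).round(4),"world",(C+Q@mid).round(4),"nominal",(C+Q@[0,k*.072]).round(4))
    for nm,x,y,z0,z1 in(("bottleSq",.456,-.173,.030,.042),("bottleRd",.448,-.055,.030,.042),("buffer",.45,.06,.024,.035)):
        m=sel(x,y,.055,z0,z1); print("  ",nm,m.sum(),cv2.minAreaRect(W[m][:,:2].astype(np.float32)*1000))
    for nm,x,y,z0,r in(("jar",.443,.191,.034,.022),("ring",.450,.290,.018,.028)):
        p=W[sel(x,y,.04,z0,.045)][:,:2].astype(np.float32)*1000; print("  ",nm,cv2.minEnclosingCircle(p), ((p.min(0)+p.max(0))/2))
    p=W[sel(.456,-.173,.02,.06,.09)][:,:2]*1000;print("  cap",p.min(0),p.max(0))
S=fs[0]["image"]; crops=[S[v-40:v+40,u-40:u+40] for u,v in((219,170),(253,188))]+[S[200:300,330:410]]
crops=[cv2.resize(x,(260,int(260*x.shape[0]/80)),interpolation=2)[:260+65] for x in crops]
cv2.imwrite("pics/crop.png",np.hstack([cv2.copyMakeBorder(x,0,325-x.shape[0],0,5,0) for x in crops])[:,:,::-1])
E
python3 m.py
```

```text
scene caddy ((642.7665405273438, -53.046142578125), (133.5954132080078, 304.5077209472656), 10.748876571655273)
 yaw 10.75
   round 115 mid [ 1.000e-04 -1.081e-01] ext [0.0678 0.0678] zmax 0.0306 world [ 0.663  -0.1593] nominal [ 0.6629 -0.1592]
   long 212 mid [-0.0001 -0.0353] ext [0.1151 0.0544] zmax 0.0249 world [ 0.6492 -0.0877] nominal [ 0.6495 -0.0884]
   square 189 mid [-0.0001  0.0361] ext [0.0566 0.0557] zmax 0.0394 world [ 0.6359 -0.0176] nominal [ 0.6361 -0.0177]
   post 48 mid [0.0003 0.1091] ext [0.0166 0.0163] zmax 0.0336 world [0.6227 0.0542] nominal [0.6226 0.0531]
   bottleSq 93 ((456.0566711425781, -172.7029266357422), (32.048805236816406, 29.850317001342773), 7.773909568786621)
   bottleRd 100 ((448.3028259277344, -54.46591567993164), (30.416975021362305, 31.960643768310547), 36.8172492980957)
   buffer 339 ((448.7298583984375, 59.53885269165039), (93.35176849365234, 30.431720733642578), 3.2414183616638184)
   jar ((442.3270263671875, 190.25938415527344), 23.09353256225586) [442.63794 190.71866]
   ring ((449.2776184082031, 291.55694580078125), 29.049266815185547)
[... 566 characters left out ...]
t 24 mid [-0.0007  0.1085] ext [0.0129 0.0137] zmax 0.031 world [0.6233 0.0541] nominal [0.6241 0.0537]
   bottleSq 62 ((456.1271667480469, -173.10865783691406), (29.527996063232422, 32.79441833496094), 4.338413238525391)
   bottleRd 74 ((447.6016540527344, -54.90687561035156), (30.257009506225586, 31.98075294494629), 17.147171020507812)
   buffer 278 ((450.34942626953125, 58.57118606567383), (89.53823852539062, 30.42212677001953), 4.133259296417236)
   jar ((444.2389831542969, 191.21755981445312), 22.69020652770996) [443.68704 190.59201]
   ring ((450.3979187011719, 289.978759765625), 28.842092514038086) [450.64087 290.0137 ]
  cap [ 449.46538003 -179.94773074] [ 462.47041571 -165.20824998]
```

View pics/crop.png

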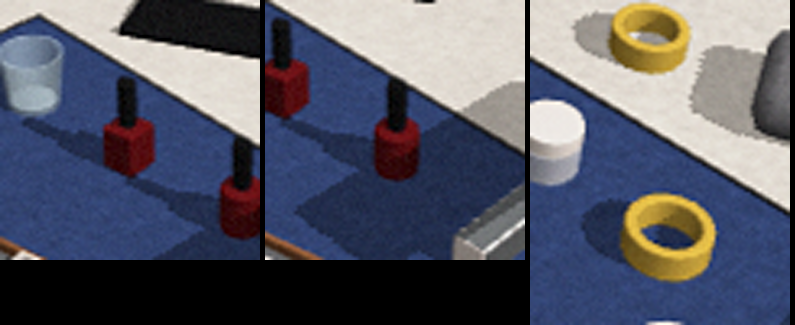

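The crops confirm it. The bottle at scene (219,170) has a flat-sided body, so it is the square one; (253,188) is round. Ring (372,272) is 0.53 m from the base and ring (367,212) is 0.34 m, so I take (372,272). Heights, sizes and the caddy fit (yaw 10.8°, 72 mm pitch) all agree. First the bottle.

```bash
cat > act.py <<'E'
from plant import robot
import numpy as np
A=np.deg2rad(10.77); PI=np.pi; CL=.22
W=dict(square=(.6366,-.0175),round=(.6637,-.1588),long=(.6502,-.0879),post=(.6231,.0539))
def op(mm): return min(1.,mm/85)
def st(tag):
    s=robot.sense(); print(tag,"t%.1f"%s["t"],"tcp",s["tcp_pos"].round(4),"open mm %.1f"%(85*s["opening"]),"F",s["wrist_force"].round(1)); return s
def pick(xy,yaw,tip,width,N):
    robot.goto([*xy,CL],[PI,0,yaw]); robot.grip(op(width+24))
    z=tip+.011
    robot.move_straight([*xy,z+.03],vel=.25)
    if robot.move_straight([*xy,z],vel=.08,contact_N=12): st("CONTACT on approach")
    robot.grip(0.,strength=N); st("gripped")
    robot.move_straight([*xy,CL],vel=.2); return st("lifted")
def place(xy,yaw,tip,width):
    robot.goto([*xy,CL],[PI,0,yaw]); z=tip+.011+.010
    robot.move_straight([*xy,z+.03],vel=.2)
    c=robot.move_straight([*xy,z-.004],vel=.03,contact_N=4)
    st(f"down, contact {c}, expected z {z:.4f}")
    robot.grip(op(width+14)); robot.sleep(.3); st("released")
    robot.move_straight([*xy,CL],vel=.2); st("clear")
E
python3 - <<'E'
from act import *
from h import *
s=pick((.456,-.173),np.deg2rad(6),.043,15,30)
f=robot.grab_frame("scene"); cv2.imwrite("pics/b1.png",f["image"][:,:,::-1])
if 85*s["opening"]>8: place(W["square"],A,.043,15)
f=robot.grab_frame("scene"); cv2.imwrite("pics/b2.png",cv2.resize(f["image"][150:300,100:300],(800,600))[:,:,::-1])
E
```

```text
gripped t4.1 tcp [ 0.4564 -0.1731  0.0545] open mm 14.2 F [0.6 0.1 2.7]
lifted t5.0 tcp [ 0.455  -0.1729  0.2188] open mm 14.1 F [-1.5  0.2 -0.4]
down, contact True, expected z 0.0640 t7.7 tcp [ 0.6363 -0.0175  0.0645] open mm 14.2 F [-0.5 -0.2  4. ]
released t8.3 tcp [ 0.6355 -0.0177  0.0637] open mm 28.8 F [-0.6  0.2  0.4]
clear t9.2 tcp [ 0.6357 -0.0178  0.2187] open mm 28.7 F [ 0.1 -0.3 -0.3]
```

View pics/b2.png

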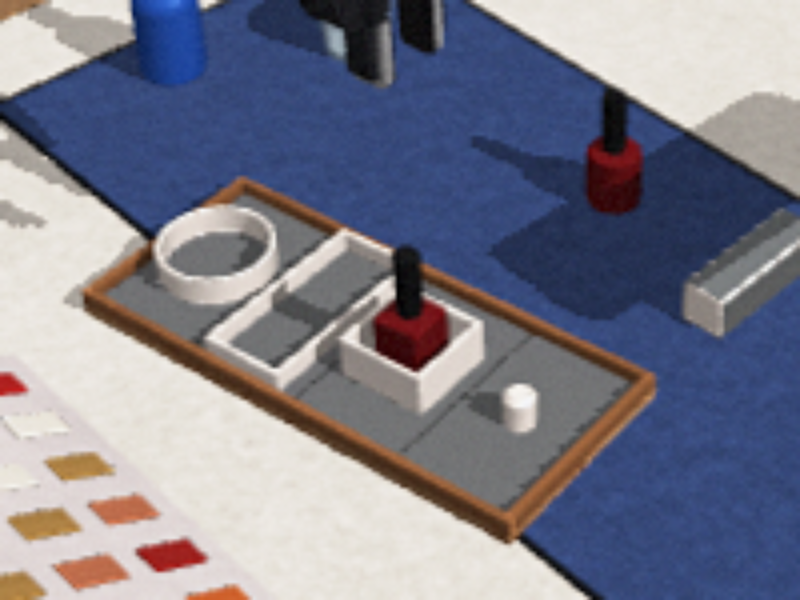

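The crop shows the bottle upright in the square well (crop 410,330), with floor contact at the expected height. Next the jar.

```bash
python3 - <<'E'
from act import *
from h import *
s=pick((.4433,.1907),A,.019,44,30)
if 85*s["opening"]>38: place(W["round"],A,.019,44)
E
```

```text
gripped t12.5 tcp [0.4436 0.1909 0.0305] open mm 42.7 F [0.  0.2 3.3]
lifted t13.6 tcp [0.4426 0.1901 0.2189] open mm 42.6 F [ 0.5  0.7 -0.2]
down, contact True, expected z 0.0400 t16.9 tcp [ 0.6634 -0.1587  0.0406] open mm 42.7 F [-1.8 -0.2  4.2]
released t17.5 tcp [ 0.6625 -0.1588  0.0395] open mm 58.2 F [ 0.3 -0.1 -0.8]
clear t18.6 tcp [ 0.6628 -0.1589  0.2185] open mm 58.5 F [ 0.6 -0.6 -0.3]
```

```bash
python3 - <<'E'
from act import *
from h import *
h=-PI/2
s=pick((.4495,.0590),np.deg2rad(3.7)+h,.013,29,25)
if 85*s["opening"]>22: place(W["long"],A+h,.013,28)
f=robot.grab_frame("scene"); cv2.imwrite("pics/b3.png",cv2.resize(f["image"][150:300,100:300],(800,600))[:,:,::-1])
E
```

```text
gripped t22.2 tcp [0.45   0.0591 0.0246] open mm 27.1 F [-0.1 -0.4  6. ]
lifted t23.3 tcp [0.4486 0.0588 0.2189] open mm 27.4 F [ 1.5  0.4 -0. ]
down, contact True, expected z 0.0340 t26.1 tcp [ 0.6499 -0.0879  0.0345] open mm 27.2 F [0.5 0.6 4.1]
released t26.7 tcp [ 0.6491 -0.0879  0.0338] open mm 41.7 F [ 0.   1.2 -0.6]
clear t27.8 tcp [ 0.6493 -0.0879  0.2186] open mm 41.9 F [-0.9 -0.5 -0.6]
```

View pics/b3.png

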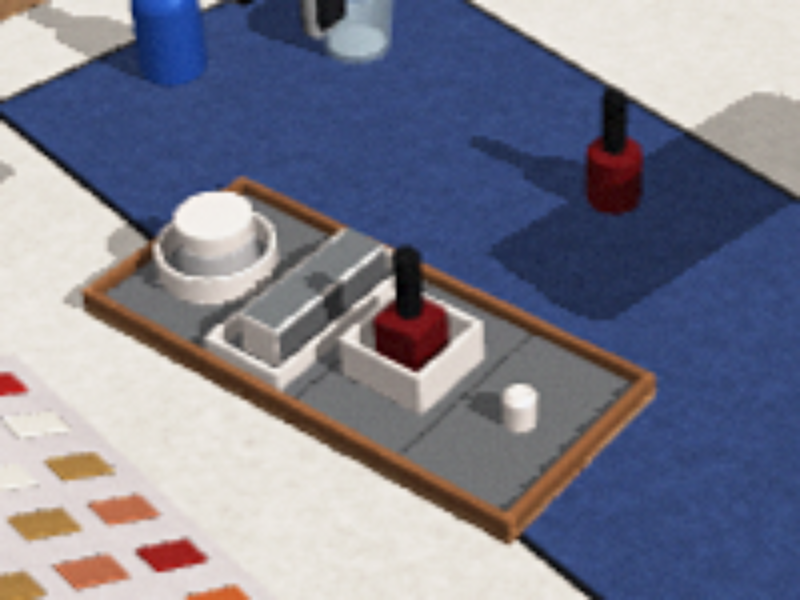

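The jar (215,240), buffer (320,290) and bottle (410,330) are all seated in their wells. Now the far ring, then height checks.

```bash
python3 - <<'E'
from act import *
from h import *
s=pick((.4498,.2905),A,.004,56,30)
if 85*s["opening"]>48:
    place(W["post"],A,.004,56)
    robot.goto([.45,-.35,.3],[PI,0,-.6])
fs=[robot.grab_frame(n) for n in("scene","side")]
cv2.imwrite("pics/b4.png",cv2.resize(fs[0]["image"][140:350,100:400],(800,560))[:,:,::-1])
for n,f in zip(("scene","side"),fs):
    P=cloud(f).reshape(-1,3)
    for nm,c,r,want in(("square",W["square"],.012,.088),("round",W["round"],.022,.048),("long",W["long"],.013,.038),("post ring",W["post"],.03,.032),("rdbottle",(.448,-.055),.012,.078),("lgjar",(.552,.3605),.03,.038)):
        p=P[(np.hypot(*(P[:,:2]-c).T)<r)&(P[:,2]<.15)]; z=np.percentile(p[:,2],95); t=p[p[:,2]>z-.005]
        print(n,nm,"z95 %.4f want %.3f"%(z,want),"mid",((t.min(0)+t.max(0))/2)[:2].round(4),"z spread",np.percentile(t[:,2],[10,90]).round(4))
st("end")
E
```

```text
gripped t31.6 tcp [0.4501 0.2908 0.0156] open mm 53.9 F [-1.4 -0.1  4.8]
lifted t32.8 tcp [0.4492 0.2898 0.2188] open mm 53.8 F [-0.  -0.4 -0.7]
down, contact True, expected z 0.0250 t35.8 tcp [0.6228 0.0539 0.0257] open mm 53.7 F [-1.5 -0.4  4.9]
released t36.4 tcp [0.622  0.0535 0.0248] open mm 69.8 F [ 0.5  0.3 -0.8]
clear t37.5 tcp [0.6223 0.0535 0.2187] open mm 70.2 F [-0.9  0.5 -0.3]
scene square z95 0.0877 want 0.088 mid [ 0.6359 -0.0175] z spread [0.0841 0.0886]
scene round z95 0.0490 want 0.048 mid [ 0.6638 -0.1582] z spread [0.0454 0.049 ]
scene long z95 0.0395 want 0.038 mid [ 0.6494 -0.0879] z spread [0.0364 0.039 ]
scene post ring z95 0.0323 want 0.032 mid [0.6217 0.054 ] z spread [0.0283 0.0324]
scene rdbottle z95 0.0771 want 0.078 mid [ 0.447  -0.0551] z spread [0.0729 0.0789]
scene lgjar z95 0.0389 want 0.038 mid [0.5519 0.3606] z spread [0.0354 0.0387]
side square z95 0.0881 want 0.088 mid [ 0.6355 -0.0168] z spread [0.0843 0.0889]
side round z95 0.0482 want 0.048 mid [ 0.663  -0.1592] z spread [0.0443 0.0481]
side long z95 0.0383 want 0.038 mid [ 0.6502 -0.0879] z spread [0.0352 0.0382]
side post ring z95 0.0319 want 0.032 mid [0.6221 0.0544] z spread [0.0281 0.032 ]
side rdbottle z95 0.0769 want 0.078 mid [ 0.4482 -0.056 ] z spread [0.0734 0.0778]
side lgjar z95 0.0389 want 0.038 mid [0.5518 0.3609] z spread [0.0354 0.0387]
end t39.3 tcp [ 0.451  -0.3486  0.2998] open mm 70.0 F [ 0.7 -0.2 -0.1]
```

View pics/b4.png

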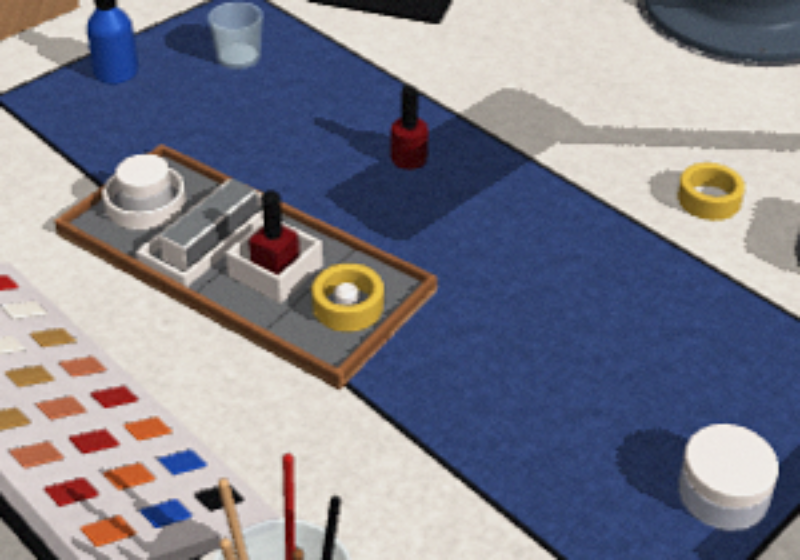

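The picture shows all four items seated, the ring around the post at (347,295), and the round bottle (408,140) and large jar (728,475) untouched. The heights agree, so I'm handing in.

```bash
python3 -c "
from plant import robot
robot.close_job()"
```

```text
the job is handed in; nothing more can be done
```

The caddy is packed and the job is handed in. I placed the square bottle, small jar, buffer and tape roll in that order, each in its own insert. The tape roll I used was the one farther from the base, at 0.53 m rather than 0.34 m.

- **Seating:** In the last camera check, every item's top was within about 1.5 mm of its fully seated height. The ring is flat around the post.
- **Look-alikes:** The round bottle and large jar are within about 1 mm of where they started, which is inside the measuring error.
- **Robot:** The gripper was open and well clear of everything. The robot clock read 39 s, against the 120 s limit.
- **Forces:** The highest wrist force in the readings I took was 6 N. I did not log it continuously.
- **Failed checks:** None failed or disagreed.

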